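# Put the bore setting master back in its own rack slot

## Task

The bore gauge has been set, so put the blue-banded setting master away: swing the toggle clamp fully open while the master still sits in the check nest and leave it open, then take the master out and stand it right way up and fully home in the rack slot with the blue label. Only its sides can be gripped in the nest and only its ends in the rack, so it has to be put down and gripped anew on the way. It is a precision part, so lower it and never let it drop, and leave the other masters and the things lying around where they are.

Things in the scene. Friction and masses are not known exactly. Their poses are not given: they have to be found in the camera images.
- master_blue: The setting master to be put away: a ground steel block 56 mm long (its x), 30 mm wide (its y) and 40 mm high (z), 0.3 to 0.6 kg, with a 16 mm bore through it from side to side at mid height and a blue band round it near each end. Origin: centre of its underside. Either way round in the slot is right.
- nest: Check nest, fixed: base plate x -51 to 141 mm, y +-50 mm, 10 mm thick. Origin on the bench under the seat, whose pad top is at z 14 mm. The master lies along x between end stops 59 mm apart with tops at z 58 mm, 4 mm above it, so its ends cannot be gripped. Its sides are free between 6 mm dowel pins at x +-20, y +-19.5 mm, tops z 20 mm. The toggle clamp stands at the +x end, on y = 0.
- clamp_arm (a joint): Angle (rad) of the toggle clamp's hold-down arm: 0 = locked level, its sprung rubber tip on the master; about 1.75 = fully open, standing up and leaning back. Moved by the red handle. It counts as open from 1.4 and stays open by the handle's weight.
- clamp_pivot (a point): Axis of the clamp arm's hinge (along nest y), at nest x = 70 mm, 70 mm above the bench; the arm reaches 74 mm from here towards the master, and swings up and back (towards nest +x).
- handle_grip (a point): Point on the red grip (15 mm thick) of the clamp handle. Locked, the handle stands upright (leaning 7 degrees to the master) on a pin 12 mm nearer the master and 13 mm above clamp_pivot; this point is 70 mm, its top 100 mm from the pin. Push or pull it over centre (under 10 N) towards nest +x and on down by 85 degrees till it lies almost level: this point ends 103 mm farther in nest x, 58 mm lower
- rack: Fixed rack, origin on the bench, middle of the slots. Base 176 mm along y, top (slot floors) at z 12 mm. Dividers 6 mm thick at y 0, +-39, +-78 mm, x -23 to 23 mm, tops z 68 mm; slots at y +-19.5 and +-58.5 mm, 33 mm wide, each with a low lip in front and behind (inner faces x +-30 mm, tops z 20 mm). A master lies along x, its top 16 mm below the dividers, its ends free above the lips.
- tag_blue: Blue label plate (20 x 30 x 2 mm, brass frame) on the rack's ledge in front of the slot that belongs to the blue-banded master. Origin: centre of its underside, z 12 mm. The centre of its slot is 50 mm along its +x (= rack +x); a seated master's underside is level with this origin.
- tag_red: Red label plate, as the blue one; in front of the red master's slot.
- tag_yellow: Yellow label plate, as the blue one; in front of the yellow master's slot.
- tag_green: Green label plate, as the blue one; its slot is empty (that master is out) and must stay so.
- master_red: Red-banded master of the same outer size (12 mm bore), loose in its slot; leave it.
- master_yellow: Yellow-banded master of the same outer size (20 mm bore), loose in its slot; leave it.
- liner_ring: Loose plain steel ring 62 mm across, 46 mm high; origin centre of underside; leave it.
- knurled_ring: Loose knurled steel ring 74 mm across, 20 mm high; origin centre of underside; leave it.
- marker: Loose yellow marker pen 140 mm long (its y), 19 mm thick; origin under its middle; leave it.
Things that resemble listed ones, but are neither listed nor needed, are in the scene too. What is shaped like the master_blue but brown is not meant.

How it is judged:
By the outcome, as a careful person would: the job done as asked, in the order asked, and still so for the second after the job is handed in, with the robot touching nothing.
It also fails if it takes over 70 s, if anything falls off the work surface, if the arm or the gripper's body presses on something with over 40 N, if the wrist force passes 120 N, or if a joint passes its speed limit or range.

## Robot

A 6-joint arm with a two-finger parallel gripper is mounted at the origin on a cart in front of the work surface, level with it; the furniture and walls round the work are solid. World frame = base frame: x ahead of the robot, y to its left, z up, the work surface at z = 0. Lengths are in m, angles in rad, forces in N, time in s.
With the tool pointing down it reaches from about 0.25 to 0.85 m from the base axis. Payload 12.5 kg.
Tool frame: the origin (TCP) lies midway between the tips of the shut fingers; the grasp point (between the pads) lies 19 mm behind it; z points along the fingers, y is the direction in which the jaws open and shut (so a half turn about z gives the same grasp; the last joint's range is limited). The gripper opens to 93 mm and grips with 3 to 60 N. Pads are 15 mm wide; open, the fingers measure 128 mm over their backs; the gripper's body (75 mm by 188 mm) begins 65 mm behind the grasp point.
Start: joints at [-1.299, 0.351, 1.652, -0, 1.139, -0.085], TCP at [0.192, -0.515, 0.219] pointing down, gripper open.
Joint ranges: [-2.75, 2.75], [-0.79, 2.1], [0.01, 2.65], [-1.57, 4.71], [0.07, 3.14], [-2.87, 2.87]. Speed limits (rad/s): [2.22, 2.22, 2.79, 3.14, 3.14, 3.14].

## Interface

Orientations are given as a unit quaternion [x, y, z, w].
In Python, from station import ctrl gives the robot as it stands.
- The arm moves only by the tool move_arm, never from a script. Its argument "moves" is a list that holds one entry, the list of rows, each a list of 5 numbers: the finger opening in cm, from 0 to 9.3, then the shift along the world's x, y, z in cm, then the turn about the world's z in degrees. In form: [[[fingers, x, y, z, turn], ...]]. A call has 1 to 5 rows; each row shifts and turns the commanded pose from where the row before left it; what a row does not reach is not made up. A row lasts 1/10 s, in which the tool goes at most 50 mm and 8.59 degrees, less where a joint would pass 70% of its speed; a pose out of reach is approached as far as the arm can. A call with a gripper value outside its range is refused whole. The fingers move at their own pace and stop on an object; "newtons" is the grip in N (left out, the last holds). Time passes only in rows, so rows that do not move let the fingers close. It gives the time, the measured TCP pose, the force and the opening at its end, in the units of the state.
- ctrl.read_state(): the state, without advancing time (a new reading comes with each control period).
- ctrl.camera(name): name is "scene" or "top" or "wrist"; returns the picture (400x640x3 uint8, red, green, blue); there is no depth.
- ctrl.camera_model(name): a dict with "mtx" (3x3 intrinsics, pixels), "rvec" (rotation vector, rad) and "tvec" (3), from world to camera coordinates, as OpenCV has them. Camera axes: x right, y down, z forward; pixel columns grow to the right and rows downward; lengths in m; the calibration is good to about 2 mm. A picture is of the moment at which its call begins: read the wrist's pose just before it. camera_model takes no time and is no camera call; for the wrist camera it gives the pose at the moment of the call.
- ctrl.close_job(): hands the job in, once; it reports no verdict.
The state is a dict: "time": time; "q": joint angles; "dq": joint speeds; "joint_torque": joint torques, N m; "tool_pos": TCP position; "tool_rot": TCP orientation; "wrist_force": force on the tool from outside, world axes, zero at the start; "wrist_torque": the same for the moment, N m; "width": finger opening in m.
Only numpy, scipy, OpenCV 4.12 (cv2) and the standard library are available. Lean on these libraries where they do the work, as an engineer would, in place of code of your own. Each camera call takes 0.05 s, during which the arm holds its last target. There are 200 camera calls.

## Working session

There is one attempt and no reset: what is moved stays moved. The work goes in short steps, Python scripts to look and compute and a tool call to move; the robot and the scene stay as the last step left them, time stands still between calls to the robot, and variables do not carry over. Pictures are saved under pics/ and viewed, about 8 in all and at most 12, crops included, and the job is handed in when it is done.

Besides the shell and the picture viewer there is one more tool, called after "Request:" by a JSON object that holds its "api" and its "payload", one argument or row to a line. move_arm: Moves the arm, as the interface text tells. Its arguments: {"type":"object","properties":{"moves":{"type":"array","items":{"type":"array","items":{"type":"array","items":{"type":"number"}}}},"newtons":{"type":"number"}},"required":["moves"]}

```bash
ls; mkdir -p pics
python3 - <<'E'
from station import ctrl
import cv2
for n in("scene","top"):
    im=ctrl.camera(n); cv2.imwrite(f"pics/{n}0.png",im[:,:,::-1])
    m=ctrl.camera_model(n); print(n,m)
s=ctrl.read_state(); print(s)
E
```

```text
pics
scene {'mtx': array([[395.46362122,   0.        , 317.30525162],
       [  0.        , 395.46362122, 199.01264906],
       [  0.        ,   0.        ,   1.        ]]), 'rvec': array([ 0.63338021, -2.45078016,  1.44788003]), 'tvec': array([0.46210654, 0.2023835 , 0.86282765])}
top {'mtx': array([[487.8397062 ,   0.        , 321.77974904],
       [  0.        , 487.8397062 , 194.18542505],
       [  0.        ,   0.        ,   1.        ]]), 'rvec': array([ 2.16684527, -2.13646531,  0.12432226]), 'tvec': array([0.01862452, 0.53363824, 1.49282169])}
{'time': 0.1, 'q': array([-1.29857789e+00,  3.51185806e-01,  1.65234509e+00, -2.04017310e-05,
        1.13910191e+00, -8.46046479e-02]), 'dq': array([ 0.00035989, -0.00067762, -0.00284833, -0.00210931, -0.0022352 ,
        0.0003067 ]), 'joint_torque': array([ 2.03684438e-03, -4.98027205e+01, -2.85705489e+01,  7.01028085e-02,
        2.39383924e-02, -3.44016075e-05]), 'tool_pos': array([ 0.19204895, -0.51505499,  0.21815908]), 'tool_rot': array([ 9.84125941e-01,  1.77470734e-01, -5.79372836e-05, -5.16921958e-04]), 'wrist_force': array([-0.14849815,  0.15773782,  0.06984058]), 'wrist_torque': array([0.01242057, 0.00797468, 0.01322592]), 'width': 0.09315013111706454}
```

View pics/scene0.png

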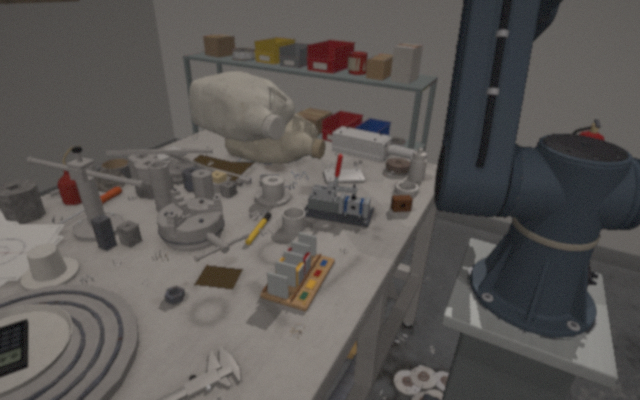

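View pics/top0.png

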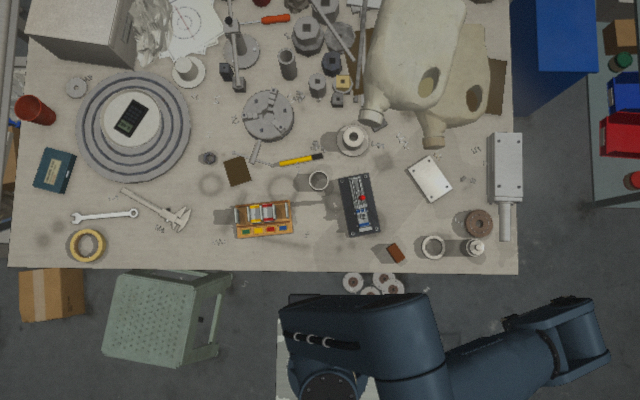

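Scene: the nest with its red handle is at about (340,205) and the rack at (300,280). In the top view the nest is at (358,205), rack (262,220) and marker (300,160). Next, an enlarged crop with a few ray estimates.

```bash
cat > h.py <<'E'
import cv2, numpy as np
from station import ctrl
def ray(n,uv,m=None):
    m=m or ctrl.camera_model(n); R=cv2.Rodrigues(m["rvec"])[0]; t=m["tvec"].ravel()
    p=cv2.undistortPoints(np.float64(uv).reshape(1,1,2),m["mtx"],None).ravel()
    return -R.T@t, R.T@np.r_[p,1]
def onz(n,uv,z,m=None):
    c,d=ray(n,uv,m); return c+d*(z-c[2])/d[2]
def pix(n,P,m=None):
    m=m or ctrl.camera_model(n)
    return cv2.projectPoints(np.float64(P).reshape(-1,3),m["rvec"],m["tvec"],m["mtx"],None)[0].reshape(-1,2)
E
python3 - <<'E'
from h import *
im=cv2.imread("pics/top0.png")
c=im[150:260,220:410]; cv2.imwrite("pics/crop1.png",cv2.resize(c,None,fx=4.2,fy=4.2,interpolation=cv2.INTER_CUBIC))
for uv in[(358,205),(262,220),(240,233),(318,180),(300,160),(397,252),(430,178)]: print(uv,onz("top",uv,0.02).round(3))
E
```

```text
(358, 205) [ 0.502 -0.088  0.02 ]
(262, 220) [0.451 0.213 0.02 ]
(240, 233) [0.409 0.281 0.02 ]
(318, 180) [0.58  0.039 0.02 ]
(300, 160) [0.644 0.097 0.02 ]
(397, 252) [ 0.357 -0.21   0.02 ]
(430, 178) [ 0.591 -0.315  0.02 ]
```

View pics/crop1.png

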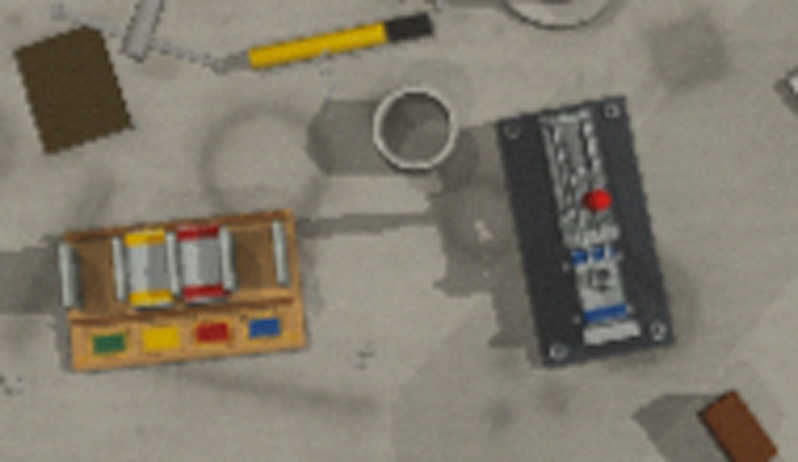

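The crop shows the nest plate corners at (497,122), (625,97), (672,342) and (541,365), with the handle knob at (597,200). The labels from left to right are green (108,343), yellow (162,338), red (212,331) and blue (265,327). The blue slot is the rightmost one and it is empty.

Run:
```python
from h import *
f=lambda p:(p[0]/4.2+220-.4,p[1]/4.2+150-.4)
C=np.array([onz("top",f(p),.010) for p in[(497,122),(625,97),(672,342),(541,365)]])
ax=(C[0]+C[1]-C[2]-C[3])/2; yaw=np.arctan2(ax[1],ax[0]); ctr=C.mean(0)
u=np.array([np.cos(yaw),np.sin(yaw),0]); print("len",np.linalg.norm(ax),"nest yaw",np.degrees(yaw),"origin",ctr-.045*u)
o=ctr-.045*u
k=onz("top",f((597,200)),.182); print("knob nest x",(k-o)@u,"y",(k-o)@np.array([-u[1],u[0],0]))
T=np.array([onz("top",f(p),.014) for p in[(108,343),(162,338),(212,331),(265,327)]]); print(T)
d=T[0]-T[3]; r=np.arctan2(d[1],d[0])-np.pi/2; print("rack yaw",np.degrees(r),np.linalg.norm(d),"blue slot",T[3]+.05*np.array([np.cos(r),np.sin(r),0]))
for n,p in dict(ring=(415,130),brick=(735,425)).items(): print(n,onz("top",f(p),.04))
```

```text
len 0.18783764811638962 nest yaw 10.81779538872051 origin [ 0.46077078 -0.09897718  0.01      ]
knob nest x 0.04791479595855476 y 0.0017640122945229183
[[0.41504885 0.26506    0.014     ]
 [0.41936117 0.22470388 0.014     ]
 [0.42512709 0.18738247 0.014     ]
 [0.42868234 0.14774205 0.014     ]]
rack yaw 6.628596689261481 0.11810746228556003 blue slot [0.47834811 0.1535137  0.014     ]
ring [0.57535046 0.03725727 0.04      ]
brick [ 0.36058886 -0.19979825  0.04      ]
```

Request:
{"api": "move_arm", "payload": {
  "moves": [
    [[0, 0, 2, 4, -2], [0, 2, 4, 3, -2], [0, 2.5, 4, 1, -2], [0, 2.5, 4, 0, -2], [0, 2.5, 4, 0, -1.6]]
  ]
}}

```text
time: 0.6
tool_pos: [0.2862, -0.3366, 0.2967]
tool_rot: [0.996, 0.093, 0.0, 0.0]
wrist_force: [0.2, -1.1, -0.2]
width: 0.0579
```

Request:
{"api": "move_arm", "payload": {
  "moves": [
    [[0, 2.8, 4, 0, 0], [0, 2.8, 4, 0, 0], [0, 2.8, 4, 0, 0], [0, 2.8, 4, 0, 0], [0, 2.8, 4, 0, 0]]
  ]
}}

```text
time: 1.1
tool_pos: [0.4264, -0.1363, 0.2965]
tool_rot: [0.996, 0.094, 0.0, 0.0]
wrist_force: [0.4, -0.9, 0.8]
width: 0.0174
```

Request:
{"api": "move_arm", "payload": {
  "moves": [
    [[0, 2.5, 2, 0, 0], [0, 2.5, 0, 0, 0], [0, 0, 0, 0, 0], [0, 0, 0, 0, 0]]
  ]
}}

```text
time: 1.5
tool_pos: [0.4754, -0.1181, 0.296]
tool_rot: [0.996, 0.095, -0.001, -0.0]
wrist_force: [-0.9, -0.5, -0.0]
width: 0.0002
```

Run:
```python
from h import *
s=ctrl.read_state(); print(s["time"],s["tool_pos"],s["tool_rot"],s["wrist_force"])
m=ctrl.camera_model("wrist"); R=cv2.Rodrigues(m["rvec"])[0];print(-R.T@m["tvec"].ravel(),R[2])
im=ctrl.camera("wrist"); cv2.imwrite("pics/w1.png",im[:,:,::-1])
np.save("w1.npy",np.r_[m["rvec"].ravel(),m["tvec"].ravel()])
print(m["mtx"])
```

```text
1.5 [ 0.47539005 -0.11808038  0.29596304] [ 9.95505045e-01  9.47062693e-02 -6.15951119e-04 -2.20039546e-04] [-0.89993421 -0.49755024 -0.0446057 ]
[ 0.55702558 -0.10278545  0.46174474] [-0.29334972 -0.05650926 -0.95433361]
[[303.53508049   0.         324.60509899]
 [  0.         303.53508049 195.66452163]
 [  0.           0.           1.        ]]
```

View pics/w1.png

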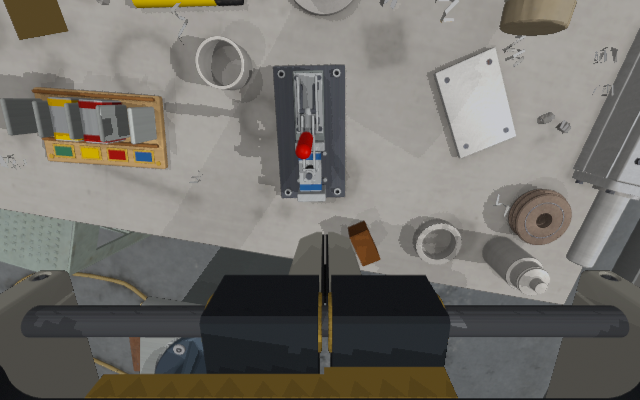

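The wrist view shows the nest plate with corners near (274,66), (344,66), (346,198) and (281,196). The red handle is at (304,145), and the rack labels are green (64,152), yellow (90,154), red (117,156) and blue (144,157).

Run:
```python
from h import *
w=np.load("w1.npy"); m=dict(ctrl.camera_model("wrist"),rvec=w[:3],tvec=w[3:])
im=cv2.imread("pics/w1.png"); hsv=cv2.cvtColor(im,cv2.COLOR_BGR2HSV)
C=np.array([onz("",p,.010,m) for p in[(274,66),(344,66),(346,198),(281,196)]])
ax=(C[0]+C[1]-C[2]-C[3])/2; yaw=np.arctan2(ax[1],ax[0]); u=np.array([np.cos(yaw),np.sin(yaw),0])
print(np.linalg.norm(ax),np.degrees(yaw),C.mean(0)-.045*u, C.round(3))
def blobs(mask,name,z):
    n,l,st,ce=cv2.connectedComponentsWithStats(mask)
    for i in range(1,n):
        if st[i,4]>25: print(name,st[i],ce[i].round(1),onz("",ce[i],z,m).round(4))
blobs(cv2.inRange(hsv,(105,100,60),(125,255,255))[:, :],"blue",.014)
blobs(cv2.inRange(hsv,(50,80,40),(85,255,255)),"green",.014)
o=np.array([.4608,-.099,0]);a=np.radians(10.8);U=np.array([np.cos(a),np.sin(a),0]);V=np.array([-U[1],U[0],0])
for x,y,z in[(-51,50,10),(141,50,10),(141,-50,10),(-51,-50,10),(0,0,54),(46,0,182)]: print((x,y,z),pix("",o+x/1e3*U+y/1e3*V+[0,0,z/1e3],m).round(1))
```

```text
0.18912708713337248 12.14442530957314 [ 0.4612093  -0.10254213  0.01      ] [[ 0.589 -0.026  0.01 ]
 [ 0.607 -0.12   0.01 ]
 [ 0.421 -0.163  0.01 ]
 [ 0.405 -0.063  0.01 ]]
blue [135 152  17  10 133] [143.1 156.4] [0.4286 0.1471 0.014 ]
blue [316 153   5   7  31] [318.1 156.4] [ 0.4776 -0.1082  0.014 ]
blue [300 184  22   6 120] [311.  186.8] [ 0.4295 -0.1061  0.014 ]
green [ 55 146  17  10 136] [ 63.3 150.8] [0.4148 0.2628 0.014 ]
(-51, 50, 10) [[278.5 197.7]]
(141, 50, 10) [[272.4  64.6]]
(141, -50, 10) [[345.2  64.7]]
(-51, -50, 10) [[342.5 197.8]]
(0, 0, 54) [[308.6 172.2]]
(46, 0, 182) [[301.  154.7]]
```

Request:
{"api": "move_arm", "payload": {
  "moves": [
    [[0, -0.5, 1, 0, 0.5], [0, -0.4, 0.8, -3, 0], [0, 0, 0, -4, 0], [0, 0, 0, -4, 0], [0, 0, 0, -3.6, 0]]
  ]
}}

```text
time: 2.05
tool_pos: [0.4655, -0.0998, 0.1494]
tool_rot: [0.995, 0.099, 0.0, 0.0]
wrist_force: [0.4, -0.8, 0.3]
width: 0.0003
```

Request:
{"api": "move_arm", "payload": {
  "moves": [
    [[0, 0.5, 0.1, 0, 0], [0, 0.5, 0.1, 0, 0], [0, 0.7, 0.1, 0, 0], [0, 0.6, 0.1, 0, 0], [0, 0.6, 0.1, 0, 0]]
  ]
}}

```text
time: 2.55
tool_pos: [0.4967, -0.0952, 0.1516]
tool_rot: [0.995, 0.099, 0.001, 0.0]
wrist_force: [-1.5, -0.7, 0.6]
width: 0.0002
```

Request:
{"api": "move_arm", "payload": {
  "moves": [
    [[0, 0.6, 0.1, 0, 0], [0, 0.6, 0.1, 0, 0], [0, 0.6, 0.1, 0, 0], [0, 0.6, 0.1, 0, 0], [0, 0.6, 0.1, 0, 0]]
  ]
}}

```text
time: 3.05
tool_pos: [0.5261, -0.09, 0.1504]
tool_rot: [0.995, 0.099, -0.0, -0.0]
wrist_force: [-2.1, 0.7, 0.6]
width: 0.0005
```

Request:
{"api": "move_arm", "payload": {
  "moves": [
    [[0, 0.7, 0.15, 0, 0], [0, 0.7, 0.2, 0, 0], [0, 0.7, 0.2, -0.2, 0], [0, 0.7, 0.2, -0.3, 0], [0, 0.6, 0.1, -0.4, 0]]
  ]
}}

```text
time: 3.55
tool_pos: [0.5605, -0.0815, 0.1414]
tool_rot: [0.995, 0.099, 0.0, 0.0]
wrist_force: [-0.5, -0.8, 1.4]
width: 0.0007
```

Request:
{"api": "move_arm", "payload": {
  "moves": [
    [[0, 0.6, 0.15, -0.4, 0], [0, 0.6, 0.1, -0.4, 0], [0, 0.5, 0.1, -0.5, 0], [0, 0.5, 0.1, -0.5, 0], [0, 0.5, 0.1, -0.5, 0]]
  ]
}}

```text
time: 4.05
tool_pos: [0.587, -0.0761, 0.1179]
tool_rot: [0.995, 0.099, -0.0, -0.0]
wrist_force: [0.1, -0.1, 0.5]
width: 0.0007
```

Run:
```python
from h import *
im=ctrl.camera("scene")[:,:,::-1]; cv2.imwrite("pics/s2.png",cv2.resize(im[140:240,250:430],None,fx=4,fy=4,interpolation=cv2.INTER_CUBIC))
```

```text
(no output)
```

View pics/s2.png

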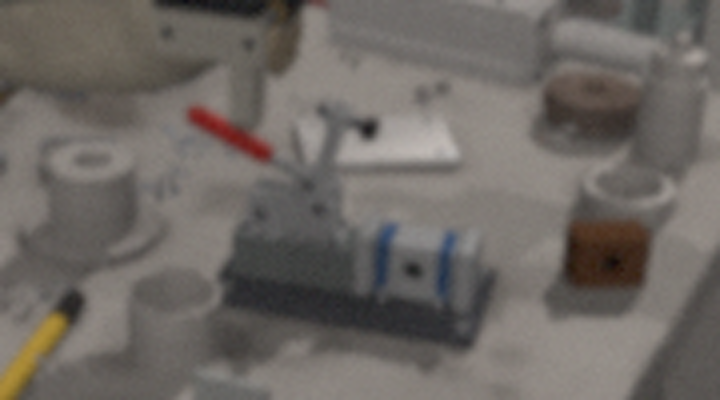

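The clamp arm at (335,140) is already nearly upright and the red handle points back to (195,110), about 60° over. I'll keep pushing it down to its stop.

Request:
{"api": "move_arm", "payload": {
  "moves": [
    [[0, 0.4, 0.1, -0.5, 0], [0, 0.4, 0.1, -0.5, 0], [0, 0.4, 0.1, -0.5, 0], [0, 0.3, 0, -0.4, 0], [0, 0, 0, -0.3, 0]]
  ]
}}

```text
time: 4.6
tool_pos: [0.6023, -0.0729, 0.097]
tool_rot: [0.995, 0.099, 0.0, -0.0]
wrist_force: [-3.5, 3.8, 18.7]
width: -0.0
```

Request:
{"api": "move_arm", "payload": {
  "moves": [
    [[0, 0, 0, -0.2, 0], [0, 0, 0, -0.2, 0], [0, 0, 0, -0.2, 0]]
  ]
}}

```text
time: 4.9
tool_pos: [0.6036, -0.0728, 0.0939]
tool_rot: [0.995, 0.099, 0.002, 0.0]
wrist_force: [-9.0, 6.4, 37.7]
width: 0.0006
```

Request:
{"api": "move_arm", "payload": {
  "moves": [
    [[0, -0.2, 0, 2, 0], [0, 0, 0, 4, 0], [0, 0, 0, 4.5, 0], [0, 0, 0, 4, 0.5], [6, -4, -0.8, 0, 0]]
  ]
}}

```text
time: 5.4
tool_pos: [0.5643, -0.0815, 0.2411]
tool_rot: [0.995, 0.104, 0.006, 0.002]
wrist_force: [-0.0, -1.2, -0.6]
width: 0.0049
```

Request:
{"api": "move_arm", "payload": {
  "moves": [
    [[6, -4.5, -0.9, 0, 0], [6, -4.5, -0.9, -1, 0], [6, -1.1, -0.2, -4, 0], [6, 0, 0, -3, 0], [6, 0, 0, 0, 0]]
  ]
}}

```text
time: 5.9
tool_pos: [0.4568, -0.1008, 0.153]
tool_rot: [0.995, 0.103, -0.002, -0.001]
wrist_force: [0.1, 0.3, 0.5]
width: 0.0435
```

Run:
```python
from h import *
s=ctrl.read_state(); print(s["time"],s["tool_pos"],s["tool_rot"],s["wrist_force"])
m=ctrl.camera_model("wrist")
im=ctrl.camera("wrist"); cv2.imwrite("pics/w2.png",im[:,:,::-1])
np.save("w2.npy",np.r_[m["rvec"].ravel(),m["tvec"].ravel()])
cv2.imwrite("pics/s3.png",ctrl.camera("scene")[:,:,::-1])
```

```text
5.9 [ 0.45678782 -0.10079771  0.15295782] [ 0.99468724  0.10291023 -0.00237006 -0.00107436] [0.11506246 0.34323145 0.52944542]
```

View pics/w2.png

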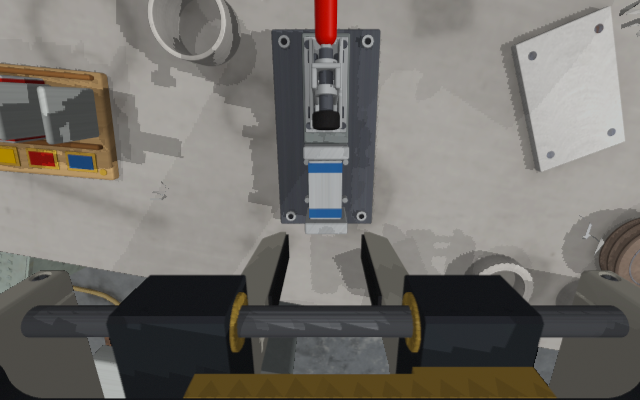

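The clamp stands open: its black tip is at (326,118) and the red handle lies back at (327,20). The master's blue bands are at (324,168) and (325,213). Next I'll measure them.

Run:
```python
from h import *
w=np.load("w2.npy"); m=dict(ctrl.camera_model("wrist"),rvec=w[:3],tvec=w[3:])
hsv=cv2.cvtColor(cv2.imread("pics/w2.png"),cv2.COLOR_BGR2HSV); hsv[:,:290]=0
n,l,st,ce=cv2.connectedComponentsWithStats(cv2.inRange(hsv,(100,100,60),(125,255,255)))
P=[]
for i in range(1,n):
    if st[i,4]>60: P.append(onz("",ce[i],.054,m)); print(st[i],ce[i],P[-1])
P=np.array(P);d=P[0]-P[1];print("ctr",P.mean(0),"yaw",np.degrees(np.arctan2(d[1],d[0])),"tool yaw",2*np.degrees(np.arctan2(.10291,.99469)))
C=np.array([onz("",p,.010,m) for p in[(273,30),(380,30),(371,223),(280,223)]])
ax=(C[0]+C[1]-C[2]-C[3])/2; yaw=np.arctan2(ax[1],ax[0]); u=np.array([np.cos(yaw),np.sin(yaw),0]);print(np.linalg.norm(ax),np.degrees(yaw),C.mean(0)-.045*u)
```

```text
[308 163  35  10 350] [325.  167.5] [ 0.48241834 -0.09605736  0.054     ]
[309 209  33   9 297] [325. 213.] [ 0.44018295 -0.10491409  0.054     ]
ctr [ 0.46130064 -0.10048573  0.054     ] yaw 11.843271457377167 tool yaw 11.813539974956582
0.18940058579117292 11.59659262971875 [ 0.46110569 -0.10126169  0.01      ]
```

Request:
{"api": "move_arm", "payload": {
  "moves": [
    [[6, 0.4, 0, -2, 0], [6, 0, 0, -4, 0], [6, 0, 0, -3.5, 0], [6, 0, 0, -2.2, 0], [6, 0, 0, -1, 0]]
  ]
}}

```text
time: 6.5
tool_pos: [0.4634, -0.1012, 0.0281]
tool_rot: [0.995, 0.103, -0.0, -0.0]
wrist_force: [-0.2, 0.9, 0.2]
width: 0.06
```

Request:
{"api": "move_arm", "payload": {
  "moves": [
    [[2.5, 0, 0, 0, 0], [2.5, 0, 0, 0, 0], [2.5, 0, 0, 0, 0], [2.5, 0, 0, 0, 0], [2.5, 0, 0, 0, 0]]
  ],
  "newtons": 30
}}

```text
time: 7.0
tool_pos: [0.4632, -0.1012, 0.0294]
tool_rot: [0.995, 0.103, 0.001, 0.0]
wrist_force: [-1.5, 2.7, 8.5]
width: 0.0293
```

Request:
{"api": "move_arm", "payload": {
  "moves": [
    [[2.5, 0, 0, 0.5, 0], [2.5, 0, 0, 1, 0], [2.5, 0, 0, 1.5, 0]]
  ],
  "newtons": 40
}}

```text
time: 7.3
tool_pos: [0.4621, -0.1011, 0.0588]
tool_rot: [0.995, 0.103, -0.001, -0.0]
wrist_force: [0.3, 0.6, -4.1]
width: 0.0295
```

Request:
{"api": "move_arm", "payload": {
  "moves": [
    [[2.5, 0, 0, 3, 0], [2.5, 0, 0, 3, 0], [2.5, -0.4, 3, 0, -1.2], [2.5, -0.4, 4, 0, -2], [2.5, -0.5, 4, 0, -2]]
  ]
}}

```text
time: 7.8
tool_pos: [0.4493, 0.0097, 0.1193]
tool_rot: [0.998, 0.057, 0.0, 0.0]
wrist_force: [0.3, 0.2, -4.8]
width: 0.0296
```

Request:
{"api": "move_arm", "payload": {
  "moves": [
    [[2.5, -0.4, 2.6, -2, 0], [2.5, 0, 0, -4, 0], [2.5, 0, 0, -2.5, 0], [2.5, 0, 0, -0.5, 0], [2.5, 0, 0, 0, 0]]
  ]
}}

```text
time: 8.3
tool_pos: [0.4455, 0.0347, 0.0287]
tool_rot: [0.998, 0.058, -0.001, -0.0]
wrist_force: [-0.6, -0.1, -4.2]
width: 0.0297
```

Underside now at about z 14 mm. Lower gently until contact.

Request:
{"api": "move_arm", "payload": {
  "moves": [
    [[2.5, 0, 0, -0.5, 0], [2.5, 0, 0, -0.3, 0], [2.5, 0, 0, -0.2, 0], [2.5, 0, 0, 0, 0]]
  ]
}}

```text
time: 8.7
tool_pos: [0.4458, 0.0347, 0.0187]
tool_rot: [0.998, 0.058, 0.0, 0.0]
wrist_force: [0.7, 0.3, -5.6]
width: 0.0293
```

Request:
{"api": "move_arm", "payload": {
  "moves": [
    [[2.5, 0, 0, -0.1, 0], [2.5, 0, 0, -0.1, 0], [2.5, 0, 0, 0, 0]]
  ]
}}

```text
time: 9.0
tool_pos: [0.4457, 0.0348, 0.0164]
tool_rot: [0.998, 0.058, -0.0, -0.0]
wrist_force: [-0.8, -0.1, -5.6]
width: 0.0295
```

Request:
{"api": "move_arm", "payload": {
  "moves": [
    [[2.5, 0, 0, -0.1, 0], [2.5, 0, 0, -0.1, 0], [2.5, 0, 0, 0, 0]]
  ]
}}

```text
time: 9.3
tool_pos: [0.4458, 0.0348, 0.0154]
tool_rot: [0.998, 0.058, 0.0, 0.0]
wrist_force: [-6.2, 0.2, 15.0]
width: 0.0295
```

Request:
{"api": "move_arm", "payload": {
  "moves": [
    [[2.5, 0, 0, -0.1, 0], [2.5, 0, 0, 0, 0]]
  ]
}}

```text
time: 9.5
tool_pos: [0.4459, 0.0349, 0.0152]
tool_rot: [0.998, 0.058, 0.0, 0.0]
wrist_force: [-11.5, 1.8, 34.3]
width: 0.0298
```

Request:
{"api": "move_arm", "payload": {
  "moves": [
    [[2.5, 0, 0, -0.1, 0], [5, 0, 0, 0.2, 0], [5, 0, 0, 0, 0], [6, 0, 0, 0, 0], [6, 0, 0, 0, 0]]
  ]
}}

```text
time: 10.0
tool_pos: [0.4457, 0.0348, 0.0144]
tool_rot: [0.998, 0.058, -0.0, -0.0]
wrist_force: [-0.7, 0.2, 0.6]
width: 0.0563
```

Request:
{"api": "move_arm", "payload": {
  "moves": [
    [[6, 0, 0, 1, 0], [6, 0, 0, 4, 0], [6, 0, 0, 5, 0], [9, 0, 0, 3.5, 0], [9, 0, 0, 0, 0]]
  ]
}}

```text
time: 10.5
tool_pos: [0.4479, 0.0348, 0.1541]
tool_rot: [0.998, 0.058, 0.004, 0.0]
wrist_force: [0.3, -1.1, -0.5]
width: 0.0717
```

```bash
cat > band.py <<'E'
from h import *
import sys
s=ctrl.read_state(); print(s["time"],s["tool_pos"],s["tool_rot"],"q",s["q"].round(2),s["width"])
m=ctrl.camera_model("wrist"); im=ctrl.camera("wrist")[:,:,::-1].copy(); cv2.imwrite(f"pics/{sys.argv[1]}.png",im)
z=float(sys.argv[2]); hsv=cv2.cvtColor(im,cv2.COLOR_BGR2HSV)
n,l,st,ce=cv2.connectedComponentsWithStats(cv2.inRange(hsv,(100,100,60),(125,255,255)))
for i in range(1,n):
    if st[i,4]>60: print(st[i],ce[i].round(1),onz("",ce[i],z,m).round(4), "tagplane",onz("",ce[i],.014,m).round(4))
E
python3 band.py w3 .040
```

```text
10.5 [0.44792661 0.0347734  0.15410926] [9.98310441e-01 5.79677503e-02 3.98618611e-03 3.35758205e-04] q [-0.03  0.25  1.97  0.    0.91  1.43] 0.07165965207174982
[308 170  32   9 261] [323.7 174.3] [0.4654 0.037  0.04  ] tagplane [0.4595 0.0363 0.014 ]
[204 186  24  12 268] [215.5 191.5] [0.4366 0.1384 0.04  ] tagplane [0.4281 0.1471 0.014 ]
[309 213  31   8 247] [324.1 216.5] [0.4231 0.0317 0.04  ] tagplane [0.4133 0.0306 0.014 ]
```

View pics/w3.png

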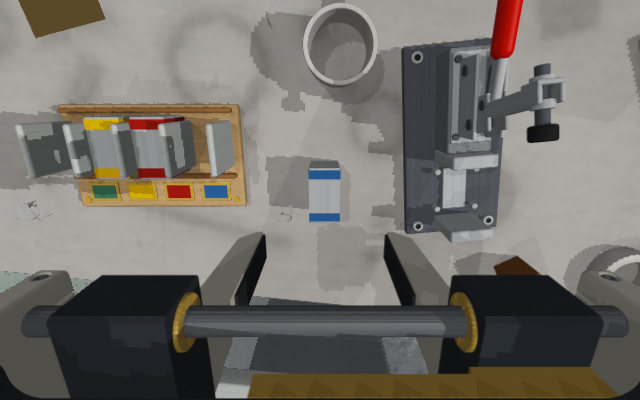

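The master stands upright and square on the bench at (324,195). The blue label is at (215,191) with an empty slot behind it, and the clamp is still open. Now the 90° turn.

Request:
{"api": "move_arm", "payload": {
  "moves": [
    [[9.3, 0, 0, 0, 7.5], [9.3, 0, 0, 0, 7.5], [9.3, 0, 0, 0, 7.5], [9.3, 0, 0, 0, 7.5], [9.3, 0, 0, 0, 7.5]]
  ]
}}

```text
time: 11.05
tool_pos: [0.4449, 0.0348, 0.1483]
tool_rot: [0.926, 0.378, -0.001, -0.0]
wrist_force: [0.2, -0.1, 0.1]
width: 0.0931
```

Request:
{"api": "move_arm", "payload": {
  "moves": [
    [[9.3, 0, 0, 0, 7.5], [9.3, 0, 0, 0, 7.5], [9.3, 0, 0, 0, 7.5], [9.3, 0, 0, 0, 7.5], [9.3, 0, 0, 0, 7.5]]
  ]
}}

```text
time: 11.55
tool_pos: [0.4449, 0.0348, 0.1483]
tool_rot: [0.755, 0.656, -0.001, -0.001]
wrist_force: [-0.2, -0.1, -0.2]
width: 0.093
```

Request:
{"api": "move_arm", "payload": {
  "moves": [
    [[9.3, 0, 0, 0, 7.5], [9.3, 0, 0, 0, 7.5], [9.3, 0, 0, 0, 0], [9.3, 0, 0, 0, 0]]
  ]
}}

```text
time: 11.95
tool_pos: [0.4452, 0.0348, 0.1488]
tool_rot: [0.666, 0.746, -0.0, -0.001]
wrist_force: [0.3, 0.1, -0.4]
width: 0.093
```

```bash
python3 band.py w4 .040
```

```text
11.95 [0.44523566 0.03481133 0.14876971] [ 6.66385924e-01  7.45606631e-01 -4.73196895e-04 -5.72563058e-04] q [-0.03  0.26  1.98  0.    0.9  -0.14] 0.09297430635893413
[314  52  14  28 392] [320.5  65.5] [0.4288 0.1448 0.04  ] tagplane [0.4281 0.1474 0.014 ]
[296 169  12  40 356] [301.3 188.6] [0.4224 0.0363 0.04  ] tagplane [0.4211 0.0287 0.014 ]
[341 169  11  40 358] [346.5 188.7] [0.4647 0.041  0.04  ] tagplane [0.4674 0.0338 0.014 ]
```

Request:
{"api": "move_arm", "payload": {
  "moves": [
    [[9.3, -0.1, 0, -3, 0], [9.3, 0, 0, -4, 0], [9.3, 0, 0, -3.5, 0], [9.3, 0, 0, -2.2, 0], [9.3, 0, 0, -0.5, 0]]
  ]
}}

```text
time: 12.5
tool_pos: [0.4432, 0.0348, 0.0154]
tool_rot: [0.666, 0.746, -0.001, -0.002]
wrist_force: [1.0, -0.1, -0.3]
width: 0.0932
```

Request:
{"api": "move_arm", "payload": {
  "moves": [
    [[5, 0, 0, 0, 0], [5, 0, 0, 0, 0], [5, 0, 0, 0, 0], [5, 0, 0, 0, 0], [5, 0, 0, 0, 0]]
  ],
  "newtons": 30
}}

```text
time: 13.0
tool_pos: [0.445, 0.0348, 0.018]
tool_rot: [0.665, 0.747, 0.0, 0.0]
wrist_force: [0.3, -0.1, -0.2]
width: 0.0575
```

Request:
{"api": "move_arm", "payload": {
  "moves": [
    [[5, 0, 0, 0, 0], [5, 0, 0, 0.3, 0], [5, 0, 0, 1, 0], [5, 0, 0, 3, 0], [5, 0, 0, 2, 0]]
  ],
  "newtons": 40
}}

```text
time: 13.5
tool_pos: [0.4446, 0.0348, 0.0821]
tool_rot: [0.665, 0.747, 0.0, 0.0]
wrist_force: [1.0, 0.2, -5.0]
width: 0.0557
```

Request:
{"api": "move_arm", "payload": {
  "moves": [
    [[5, 0, 0, 4, 0], [5, 0.6, 2, 1, 0], [5, 0.9, 3.3, 0, 0], [5, 0.9, 3.3, 0, 0], [5, 0.9, 3.2, 0, 0]]
  ]
}}

```text
time: 14.0
tool_pos: [0.4776, 0.154, 0.1311]
tool_rot: [0.665, 0.747, -0.0, -0.0]
wrist_force: [0.4, -0.2, -4.6]
width: 0.0561
```

Request:
{"api": "move_arm", "payload": {
  "moves": [
    [[5, 0, 0, 0, 0], [5, 0, 0, 0, 0]]
  ]
}}

```text
time: 14.2
tool_pos: [0.4772, 0.1531, 0.1306]
tool_rot: [0.664, 0.747, -0.0, -0.0]
wrist_force: [-0.5, -1.1, -4.3]
width: 0.0558
```

Run:
```python
from h import *
s=ctrl.read_state(); print(s["time"],s["tool_pos"],s["tool_rot"],s["width"])
m=ctrl.camera_model("wrist"); im=ctrl.camera("wrist")[:,:,::-1].copy(); cv2.imwrite("pics/w5.png",im)
np.save("w5.npy",np.r_[m["rvec"].ravel(),m["tvec"].ravel()])
a=np.radians(6.6);u=np.array([np.cos(a),np.sin(a),0]);v=np.array([-u[1],u[0],0]);o=np.array([.478,.153,0])
for x,y,z in[(-23,-16.5,68),(23,-16.5,68),(-23,16.5,68),(23,16.5,68),(23,-22.5,68),(-50,0,14)]: print((x,y,z),pix("",o+x/1e3*u+y/1e3*v+[0,0,z/1e3],m).round(1))
```

```text
14.2 [0.47717946 0.15313574 0.13058244] [ 6.64417742e-01  7.47361291e-01 -3.59155147e-04 -1.87663882e-04] 0.05584646711266205
(-23, -16.5, 68) [[298.  228.7]]
(23, -16.5, 68) [[354.3 228.8]]
(-23, 16.5, 68) [[297.  189.9]]
(23, 16.5, 68) [[355.7 190. ]]
(23, -22.5, 68) [[354.1 235.5]]
(-50, 0, 14) [[274.4 190.5]]
```

View pics/w5.png

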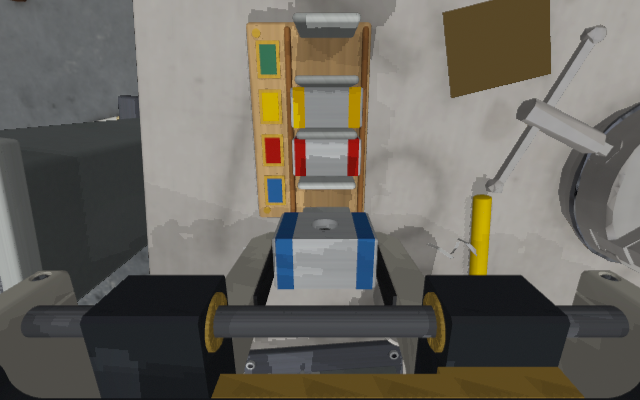

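The master is held upright over the blue slot: its +y face spans rows 212–238 and its top face 238–288. The divider top edges are near rows 20, 80, 133 and 183. I'll take edge profiles to set the y offset.

Run:
```python
from h import *
w=np.load("w5.npy"); m=dict(ctrl.camera_model("wrist"),rvec=w[:3],tvec=w[3:])
g=cv2.cvtColor(cv2.imread("pics/w5.png"),cv2.COLOR_BGR2GRAY).astype(float)
p=g[:,318:336].mean(1); d=np.convolve(p,[1,0,-1],"same")
print([(r,int(p[r])) for r in range(70,92)]);print([(r,int(p[r])) for r in range(126,142)]);print([(r,int(p[r])) for r in range(172,196)])
p2=g[:,298:308].mean(1); print([(r,int(p2[r])) for r in list(range(206,218))+list(range(232,244))+list(range(282,294))])
a=np.radians(6.6);v=np.array([-np.sin(a),np.cos(a),0])
o=np.array([.478,.153,0])
for r in (74,78,82,84,86,130,132,134,138,178,182,184,186,188,190): print(r,round(1e3*float((onz("",(327,r),.068,m)-o)@v),1),end="; ")
t=ctrl.read_state()["tool_pos"]
print("\ntcp v",1e3*(t-o)@v)
for r in(236,238,240,286,288,290): print(r,round(1e3*float((onz("",(303,r),.1525,m)-o)@v),1))
hsv=cv2.cvtColor(cv2.imread("pics/w5.png"),cv2.COLOR_BGR2HSV)
n,l,st,ce=cv2.connectedComponentsWithStats(cv2.inRange(hsv,(100,100,60),(125,255,255)))
for i in range(1,n):
    if st[i,4]>60: print(st[i],ce[i],(onz("",ce[i],.014,m)-o)@v,onz("",ce[i],.014,m))
n,l,st,ce=cv2.connectedComponentsWithStats(cv2.inRange(hsv,(60,80,40),(90,255,255)))
for i in range(1,n):
    if st[i,4]>60: print("green",st[i],ce[i],onz("",ce[i],.014,m))
```

```text
[(70, 117), (71, 118), (72, 117), (73, 118), (74, 117), (75, 113), (76, 135), (77, 144), (78, 148), (79, 142), (80, 132), (81, 122), (82, 112), (83, 93), (84, 72), (85, 69), (86, 69), (87, 97), (88, 109), (89, 111), (90, 111), (91, 118)]
[(126, 137), (127, 117), (128, 89), (129, 93), (130, 94), (131, 102), (132, 134), (133, 144), (134, 149), (135, 145), (136, 133), (137, 120), (138, 109), (139, 123), (140, 142), (141, 145)]
[(172, 137), (173, 137), (174, 137), (175, 126), (176, 96), (177, 94), (178, 94), (179, 95), (180, 94), (181, 94), (182, 115), (183, 141), (184, 159), (185, 172), (186, 188), (187, 184), (188, 178), (189, 123), (190, 107), (191, 112), (192, 115), (193, 116), (194, 116), (195, 116)]
[(206, 144), (207, 132), (208, 119), (209, 116), (210, 115), (211, 115), (212, 94), (213, 90), (214, 91), (215, 92), (216, 92), (217, 90), (232, 88), (233, 89), (234, 89), (235, 90), (236, 90), (237, 89), (238, 91), (239, 164), (240, 172), (241, 172), (242, 171), (243, 172), (282, 157), (283, 158), (284, 157), (285, 155), (286, 154), (287, 155), (288, 158), (289, 160), (290, 160), (291, 160), (292, 159), (293, 159)]
74 101.1; 78 98.5; 82 95.9; 84 94.6; 86 93.2; 130 62.6; 132 61.2; 134 59.7; 138 56.8; 178 26.1; 182 22.9; 184 21.3; 186 19.7; 188 18.1; 190 16.5; 
tcp v -0.3738590443437424
236 16.4
238 15.2
240 14.1
286 -13.6
288 -14.9
290 -16.2
[267 179  15  23 316] [274.41139241 189.98734177] 0.0005207532639971731 [0.42828706 0.14777224 0.014     ]
[ 275  212   23   77 1233] [285.09245742 251.11192214] -0.06534424085268586 [0.44374483 0.08325636 0.014     ]
[ 352  213   23   76 1229] [363.86981286 251.19934906] -0.06526341431044194 [0.52469341 0.0927038  0.014     ]
green [260  45  17  29 444] [267.67117117  58.95045045] [0.41462596 0.26362948 0.014     ]
```

Request:
{"api": "move_arm", "payload": {
  "moves": [
    [[5, 0.08, 0.08, 0, 0], [5, 0, 0, -2, 0], [5, 0, 0, -1.6, 0], [5, 0, 0, 0, 0], [5, 0, 0, 0, 0]]
  ]
}}

```text
time: 14.75
tool_pos: [0.4786, 0.1531, 0.0949]
tool_rot: [0.665, 0.747, -0.0, -0.0]
wrist_force: [-1.1, -1.0, -4.6]
width: 0.0559
```

Request:
{"api": "move_arm", "payload": {
  "moves": [
    [[5, 0, 0, -0.5, 0], [5, 0, 0, -0.5, 0], [5, 0, 0, -0.5, 0], [5, 0, 0, -0.3, 0], [5, 0, 0, 0, 0]]
  ]
}}

```text
time: 15.25
tool_pos: [0.4782, 0.1536, 0.076]
tool_rot: [0.665, 0.747, -0.0, -0.0]
wrist_force: [-0.2, 0.4, -3.7]
width: 0.0556
```

Request:
{"api": "move_arm", "payload": {
  "moves": [
    [[5, 0, 0, -0.8, 0], [5, 0, 0, -0.8, 0], [5, 0, 0, -0.8, 0], [5, 0, 0, -0.8, 0], [5, 0, 0, -0.6, 0]]
  ]
}}

```text
time: 15.75
tool_pos: [0.4782, 0.1536, 0.0375]
tool_rot: [0.665, 0.747, -0.0, -0.0]
wrist_force: [0.1, -0.2, -4.5]
width: 0.0558
```

Request:
{"api": "move_arm", "payload": {
  "moves": [
    [[5, 0, 0, -0.3, 0], [5, 0, 0, -0.1, 0], [5, 0, 0, 0, 0]]
  ]
}}

```text
time: 16.05
tool_pos: [0.4786, 0.1536, 0.0345]
tool_rot: [0.665, 0.747, 0.0, 0.0]
wrist_force: [-1.3, 0.1, -4.4]
width: 0.0557
```

Request:
{"api": "move_arm", "payload": {
  "moves": [
    [[5, 0, 0, -0.15, 0], [5, 0, 0, -0.1, 0], [5, 0, 0, -0.1, 0], [5, 0, 0, 0, 0]]
  ]
}}

```text
time: 16.45
tool_pos: [0.4784, 0.1536, 0.0309]
tool_rot: [0.665, 0.747, -0.0, -0.0]
wrist_force: [-0.3, 0.4, -4.8]
width: 0.0553
```

Request:
{"api": "move_arm", "payload": {
  "moves": [
    [[5, 0, 0, -0.1, 0], [5, 0, 0, 0, 0]]
  ]
}}

```text
time: 16.65
tool_pos: [0.4785, 0.1536, 0.03]
tool_rot: [0.665, 0.747, 0.0, 0.0]
wrist_force: [-0.5, -0.4, -4.6]
width: 0.0558
```

Request:
{"api": "move_arm", "payload": {
  "moves": [
    [[5, 0, 0, -0.1, 0], [5, 0, 0, 0, 0]]
  ]
}}

```text
time: 16.85
tool_pos: [0.4785, 0.1536, 0.03]
tool_rot: [0.665, 0.747, 0.0, 0.0]
wrist_force: [-5.3, -1.4, 12.0]
width: 0.0563
```

Request:
{"api": "move_arm", "payload": {
  "moves": [
    [[5, 0, 0, -0.1, 0], [5, 0, 0, 0, 0]]
  ]
}}

```text
time: 17.05
tool_pos: [0.4786, 0.1536, 0.0299]
tool_rot: [0.665, 0.747, 0.0, 0.0]
wrist_force: [-10.7, -3.1, 27.6]
width: 0.0559
```

Contact came at the expected height (TCP 30 mm = floor 12 mm + 18 mm). Release now.

Request:
{"api": "move_arm", "payload": {
  "moves": [
    [[5, 0, 0, 0.1, 0], [6.2, 0, 0, 0, 0], [6.8, 0, 0, 0, 0], [7.4, 0, 0, 0, 0], [7.4, 0, 0, 0, 0]]
  ]
}}

```text
time: 17.55
tool_pos: [0.4786, 0.1536, 0.0289]
tool_rot: [0.665, 0.747, 0.0, 0.0]
wrist_force: [0.4, 0.5, -0.2]
width: 0.0737
```

Request:
{"api": "move_arm", "payload": {
  "moves": [
    [[7.4, 0, 0, 1, 0], [7.4, 0, 0, 3, 0], [7.4, 0, 0, 4, 0], [7.4, 0, 0, 4, 0], [7.4, 0, -3, 3, 0]]
  ]
}}

```text
time: 18.05
tool_pos: [0.479, 0.125, 0.1821]
tool_rot: [0.664, 0.748, 0.001, 0.001]
wrist_force: [0.7, -0.4, 0.0]
width: 0.074
```

Request:
{"api": "move_arm", "payload": {
  "moves": [
    [[7.4, 0, -4, 1, 0], [7.4, 0, -3, 0, 0], [7.4, 0, 0, 0, 0], [7.4, 0, 0, 0, 0]]
  ]
}}

```text
time: 18.45
tool_pos: [0.4785, 0.0533, 0.1895]
tool_rot: [0.665, 0.746, 0.0, 0.0]
wrist_force: [-0.3, 0.6, 0.2]
width: 0.074
```

Run:
```python
from h import *
a=ctrl.camera("wrist")[:,:,::-1]; b=ctrl.camera("scene")[:,:,::-1]; 
b=cv2.resize(b[140:320,220:440],(480,393),interpolation=cv2.INTER_CUBIC)
a=cv2.resize(a[20:300,170:500],(320,272)); o=np.zeros((393,800,3),np.uint8); o[:,:480]=b; o[:272,480:]=a; cv2.imwrite("pics/fin.png",o)
s=ctrl.read_state(); print(s["time"],s["tool_pos"],s["wrist_force"])
```

```text
18.55 [0.47842108 0.05424296 0.18912564] [-0.1018207   0.08336965 -0.54145031]
```

View pics/fin.png

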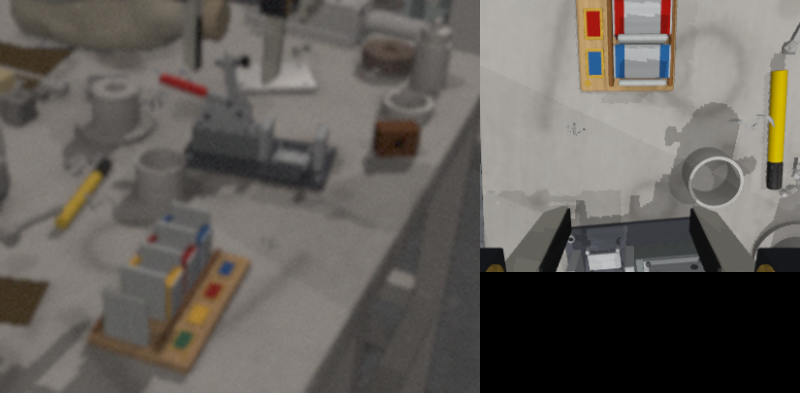

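The blue master sits in the blue slot at (643,60), level with the red one beside it. The clamp stands open, with its handle back at (185,85). The rings and marker haven't moved. Handing in.

```bash
python3 -c "
from station import ctrl
print(ctrl.close_job())"
```

```text
the job is handed in; nothing more can be done
None
```

The blue-banded master is in the rack slot with the blue label, and I handed the job in at about 18.6 s of the 70 s.

- **Clamp:** I swung it open while the master was still in the nest. Pressing the handle against its stop reached 37.7 N at the wrist, with the fingertips in contact. The wrist camera then showed the arm standing up and leaning back, and the final picture shows it still open.
- **Regrip:** I lifted the master out by its sides and lowered it onto the bench between the nest and the rack. Then I turned the gripper 90° and took the master by its ends.
- **Slot:** I corrected the position over the slot from a close wrist view and lowered it slowly. It touched down with the TCP at 30 mm, as expected for a master standing on the 12 mm slot floor. I released it there and backed off.

**Last checks:** the final pictures show the master upright in its slot, level with the red one. The red and yellow masters, the liner ring and the marker look undisturbed, and the gripper is clear of everything. I judged that by eye and did not measure their positions again. The highest wrist force I read was about 40 N against the 120 N limit. No check failed or disagreed.

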